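Strike the lamp of a UV exposure unit with its start key

TASK

A dish lies ready in the UV exposure unit: close the unit's lid fully (the lamp must never be struck with the lid up), then turn the red key clockwise past RUN to its stop at START, hold it there for about a second so that the lamp strikes, and let it spring back to RUN. Leave the lid shut and the key at RUN, and do not disturb the tube rack, tip box and amber bottle that stand nearby.

Things in the scene. Friction and masses are not known exactly. Their poses are not given: they have to be found in the camera images.
- uv_unit: White bench UV exposure unit, 230 (x) x 360 (y) x 150 mm, fixed. Origin: centre of its underside; x points from its front to its rear, y to its left. Chamber and lid take the part y -27 to +177 mm (rim at z 100 mm), the flat control deck with the red key y -180 to -28 mm (z 86 mm); behind the key the grey finned lamp house (x +51 to +113 mm, y -172 to -36 mm) rises to z 150 mm.
- lid (a joint): Hinge angle of the lid, rad: 0 = shut on the chamber's rim; grows as the lid opens upward, to 1.2. Starts at 0.6 to 1.0. A stiff friction hinge holds it at any angle; pressing down on its front part shuts it (1 to 2 N). The lid is white with an amber window, 222 mm long (hinge to front edge), 204 mm wide, 14 mm thick; a black lip 80 mm wide stands out 17 mm from the front edge.
- lid_press (a point): Point on the upper (outer) face of the lid, in the middle of its front rail (40 mm deep, 204 mm wide), 202 mm from the hinge measured along the lid; moves with the lid. Its x points along the lid from the front edge to the hinge, its z is the face's outward normal. With the lid shut it lies 116 mm above the bench.
- lid_hinge (a point): Point on the lid's hinge axis (the unit's y direction), at the middle of the lid's width, at the rear of the chamber, 101 mm above the bench; fixed to the unit, axes as the unit's. The lid's upper face lies 15 mm above the axis when shut.
- key_bow (a point): Centre of the key's red bow, an upright plate 50 mm wide (its x axis), 10 mm thick (y) and 38 mm high; turns with the key, exactly on the vertical turning axis, 124 mm above the bench. The bow's lower edge is 19 mm above the deck, with a nut 40 mm across, 6 mm high, below it. Grip it across its thickness, from above. At OFF its x axis is parallel to the unit's x; 70 mm are free round it.
- key_barrel (a joint): Turn of the lock barrel, rad, clockwise seen from above: 0 = OFF (white dot), 0.70 = RUN (green dot, the barrel's stop). It turns with the key against light friction (0.06 N m) and stays where it is left.
- start_key (a joint): Further clockwise turn of the key relative to the barrel, rad: 0 at OFF and at RUN, 0.60 = START (orange dot, stop). A spring returns it to 0: 0.10 N m where it begins to yield, 0.25 N m at START. Turned from OFF, the key first carries the barrel to RUN, then winds this spring: 1.30 rad in all from OFF to START. Released, it springs back to RUN, not to OFF.
- tube_rack_mid (a point): Bright green rack with micro tubes, 52 x 105 x 52 mm, loose, to be left alone; point at its centre.
- tip_box_mid (a point): Blue pipette tip box with a clear lid, 78 x 118 x 70 mm, loose, to be left alone; point at its centre.
- amber_bottle_mid (a point): Amber bottle with a blue cap, 45 mm across, 80 mm high, loose, to be left alone; point at its centre.

How it is judged (in metres and radians):
On the way, in this order (a step that is already met when the one before it is completed fails the run):
1. the lid is shut on the chamber (value of joint lid below 0.035 rad), for 0.3 s.
2. with the lid shut, the key is held at START, against its stop (value of joint lid below 0.035 rad and value of joint key_barrel above 0.62 rad and value of joint start_key above 0.5 rad), for 0.6 s.
At the end, for the whole second after the job is handed in: The lid is shut (within 0.035 rad), the barrel is at RUN (above 0.62 of 0.70 rad) and the key has sprung back from START (below 0.06 rad) (value of joint lid below 0.035 rad and value of joint key_barrel above 0.62 rad and value of joint start_key below 0.06 rad); the robot touches nothing.
It fails at once if the key is turned towards START while the lid is up (value of joint start_key above 0.3 rad and value of joint lid above 0.06 rad).
It fails at once if the tip box is disturbed (moved more than 20 mm) (distance of tip_box_mid from where it was at the start of the episode above 0.02 m).
It fails at once if the tube rack is disturbed (moved more than 20 mm) (distance of tube_rack_mid from where it was at the start of the episode above 0.02 m).
It fails at once if the amber bottle is disturbed (moved more than 20 mm) (distance of amber_bottle_mid from where it was at the start of the episode above 0.02 m).
It also fails if it takes over 48 s, if anything falls off the work surface, if the arm or the gripper's body presses on something with over 40 N, if the wrist force passes 120 N, or if a joint passes its speed limit or range.

ROBOT

A 6-joint arm with a two-finger parallel gripper is mounted at the origin on a cart in front of the work surface, level with it; the furniture and walls round the work are solid. World frame = base frame: x ahead of the robot, y to its left, z up, the work surface at z = 0. Lengths are in mm, angles in rad, forces in N, time in s.
With the tool pointing down it reaches from about 350 to 725 mm from the base axis. Payload 4.3 kg.
Tool frame: the origin (TCP) lies on the centre line of the jaws, within the pads' length; the fingertips stand 19 mm ahead of it and the grasp point (between the pads) is the TCP; z points along the fingers, y is the direction in which the jaws open and shut (so a half turn about z gives the same grasp; the last joint's range is limited). The gripper opens to 85 mm and grips with 20 to 120 N. Pads are 22 mm wide; open, the fingers measure 114 mm over their backs; the gripper's body (76 mm by 85 mm) begins 54 mm behind the grasp point. The pads swing forward as they close: fully open they stand 13 mm farther back than shut.
Start: joints at [-1.4, 0.377, 0.081, 1.274, 0, 1.46], TCP at [159.356, -552.513, 250.329] pointing down, gripper open.
Joint ranges: [-2.72, 2.72], [-0.84, 1.66], [-1.02, 1.22], [-1.77, 2.12], [-1.37, 1.28], [-3.14, 3.14]. Speed limits (rad/s): [2.57, 2.57, 3.14, 3.14, 3.14, 3.14].

INTERFACE

Orientations are given as a unit quaternion [w, x, y, z].
In Python, from cell import sense, viewer, order gives the robot as it stands.
- The arm moves only by the tool move_arm, never from a script. Its argument "deltas" is a list of rows, each an object with "delta_pos": the shift along the world's x, y, z in m, a list of three; "yaw": the turn about the world's z in rad. In form: [{"delta_pos": [x, y, z], "yaw": yaw}, ...]. A call has 1 to 12 rows; each row is the pose to reach, as a shift and turn from the pose commanded when the call began; what a row does not reach only later rows make up. A row lasts 1/12 s, in which the tool goes at most 41.7 mm and 7.16 degrees, less where a joint would pass 70% of its speed; a pose out of reach is approached as far as the arm can. A call with a gripper value outside its range is refused whole. "hand" is the opening in per cent of the stroke, from 0 (shut) to 100 (fully open), set as the call begins (left out, the last holds). The fingers move at their own pace and stop on an object; "newtons" is the grip in N (left out, the last holds). Time passes only in rows, so rows that repeat a pose let the fingers close. It gives the time, the measured TCP pose, the force and the opening at its end, in the units of the state.
- sense(): the state, without advancing time (a new reading comes with each control period).
- viewer.grab_frame(name): name is "scene" or "top" or "wrist"; returns the picture (420x560x3 uint8, red, green, blue); there is no depth.
- viewer.camera_model(name): a dict with "camera_matrix" (3x3 intrinsics, pixels), "pose" (4x4, takes a point from camera to world coordinates); the wrist camera has in their place "T_tool_cam" (4x4, takes a point from camera to tool coordinates, whose origin is the TCP and whose axes are the flange's). Camera axes: x right, y up, looking along -z (the intrinsics and any distortion apply to the point x, -y, -z); pixel columns grow to the right and rows downward; lengths in mm; the calibration is good to about 2 mm. The wrist camera is an equidistant fisheye: a pixel r from the principal point sees the ray r / f radians off the axis. A picture is of the moment at which its call begins: read the wrist's pose just before it. camera_model takes no time and is no camera call.
- order.hand_in(): hands the job in, once; it reports no verdict.
The state is a dict: "time": time; "q": joint angles; "qvel": joint speeds; "tau": joint torques, N m; "ee_pos": TCP position; "ee_rot": TCP orientation; "force": force on the tool from outside, world axes, zero at the start; "moment": the same for the moment, N m; "gripper_width": finger opening in mm.
Only numpy, scipy, OpenCV 4.12 (cv2) and the standard library are available. Lean on these libraries where they do the work, as an engineer would, in place of code of your own. Each camera call takes 0.05 s, during which the arm holds its last target. There are 200 camera calls.

## Working session

There is one attempt and no reset: what is moved stays moved. The work goes in short steps, Python scripts to look and compute and a tool call to move; the robot and the scene stay as the last step left them, time stands still between calls to the robot, and variables do not carry over. Pictures are saved under pics/ and viewed, about 8 in all and at most 12, crops included, and the job is handed in when it is done.

Besides the shell and the picture viewer there is one more tool, called as name([rows], argument=value, ...), one row to a line, values as JSON. move_arm: Moves the arm, as the interface text tells. Its arguments: {"type":"object","properties":{"deltas":{"type":"array","items":{"type":"object","properties":{"delta_pos":{"type":"array","items":{"type":"number"}},"yaw":{"type":"number"}}}},"hand":{"type":"number"},"newtons":{"type":"number"}},"required":["deltas"]}

```bash
mkdir -p pics; ls; python3 - <<'E'
from cell import sense, viewer
import cv2
s=sense();print(s)
for n in("scene","top"):
    f=viewer.grab_frame(n);cv2.imwrite(f"pics/{n}0.png",f[:,:,::-1])
    print(n,viewer.camera_model(n))
print(viewer.camera_model("wrist"))
E
```

```text
pics
{'time': 0.0, 'q': array([-1.40032138e+00,  3.78085657e-01,  7.96638376e-02,  1.27438319e+00,
        3.32203439e-05,  1.46050046e+00]), 'qvel': array([ 1.99622058e-04,  5.18722331e-04,  1.98709173e-03, -4.68968695e-05,
        5.87491451e-04,  1.49271541e-03]), 'tau': array([ 1.49916897e-03, -4.63599658e+01,  2.69878757e+01,  2.08211190e-02,
       -3.79646974e-05, -1.30211131e-05]), 'ee_pos': array([ 159.24679502, -551.89196448,  249.36261304]), 'ee_rot': array([-1.00438449e-03,  9.90161644e-01,  1.39924655e-01, -1.36129073e-05]), 'force': array([-0.39189832, -0.27182822,  0.55491327]), 'moment': array([-0.00397531, -0.03205274,  0.02412897]), 'gripper_width': 85.08850180525445}
scene {'camera_matrix': array([[470.85328995,   0.        , 280.43112383],
       [  0.        , 470.85328995, 216.13069083],
       [  0.        ,   0.        ,   1.        ]]), 'pose': array([[-2.18645449e-01,  6.26236396e-01, -7.48346272e-01,
        -5.62190543e+02],
       [-9.75705694e-01, -1.51210720e-01,  1.58536172e-01,
         2.45919129e+02],
       [-1.38768574e-02,  7.64828931e-01,  6.440
[... 479 characters left out ...]
       [-1.44183744e-02,  1.41964004e-01,  9.89766807e-01,
         1.47011996e+03],
       [ 0.00000000e+00,  0.00000000e+00,  0.00000000e+00,
         1.00000000e+00]])}
{'camera_matrix': array([[325.1922621 ,   0.        , 280.06423521],
       [  0.        , 325.1922621 , 205.43824854],
       [  0.        ,   0.        ,   1.        ]]), 'T_tool_cam': array([[-5.23167010e-04,  9.54189147e-01,  2.99203607e-01,
         7.55958562e+01],
       [ 9.99998686e-01,  9.58350995e-04, -1.30774424e-03,
         3.77470530e-01],
       [-1.53457744e-03,  2.99202530e-01, -9.54188394e-01,
        -1.22975353e+02],
       [ 0.00000000e+00,  0.00000000e+00,  0.00000000e+00,
         1.00000000e+00]])}
```

View pics/scene0.png

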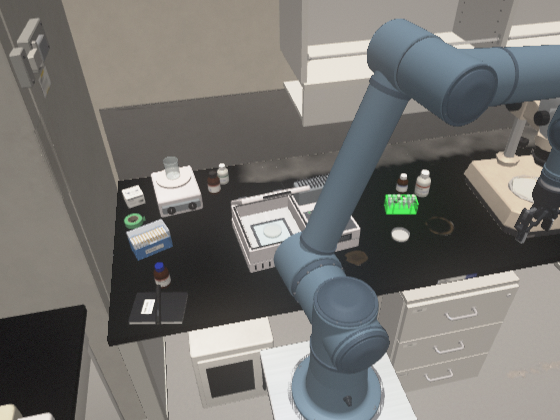

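View pics/top0.png

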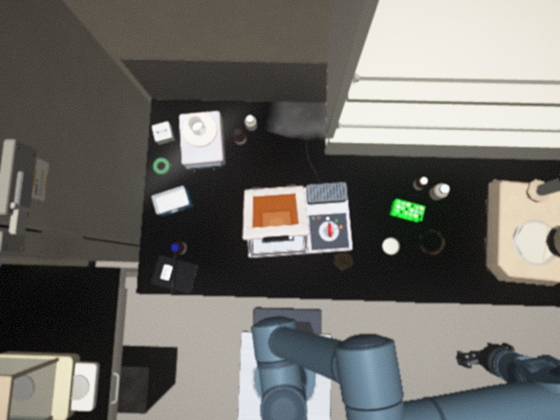

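The scene view shows the unit at about (295,228), partly hidden by the arm. The top view shows the unit at cols 243-352, rows 183-256, with the red key near (329,231). The lid is open, the green rack is at (408,210), the tip box at (171,200) and the bottle at (178,247). I'll enlarge both.

```bash
python3 - <<'E'
import cv2,numpy as np
t=cv2.imread("pics/top0.png")[175:265,235:361]
s=cv2.imread("pics/scene0.png")[170:280,220:370]
a=cv2.resize(t,None,fx=6,fy=6,interpolation=cv2.INTER_CUBIC);cv2.imwrite("pics/tc.png",a)
cv2.imwrite("pics/sc.png",cv2.resize(s,None,fx=5,fy=5,interpolation=cv2.INTER_CUBIC))
E
```

```text
(no output)
```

View pics/tc.png

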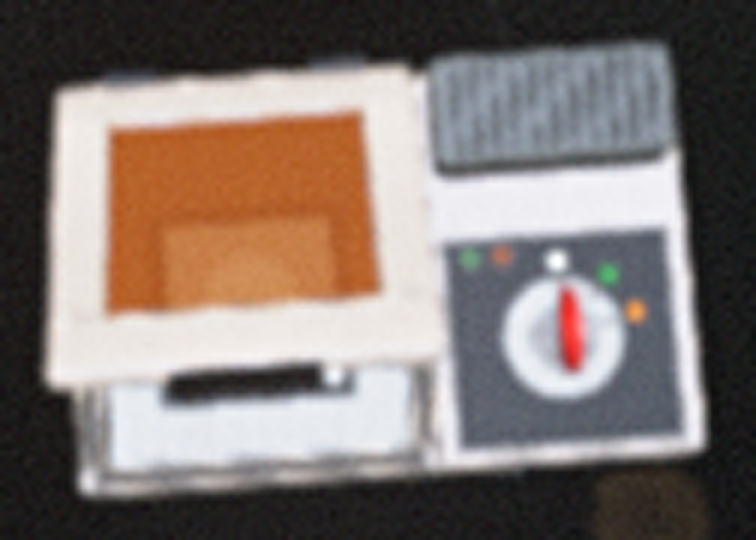

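View pics/sc.png

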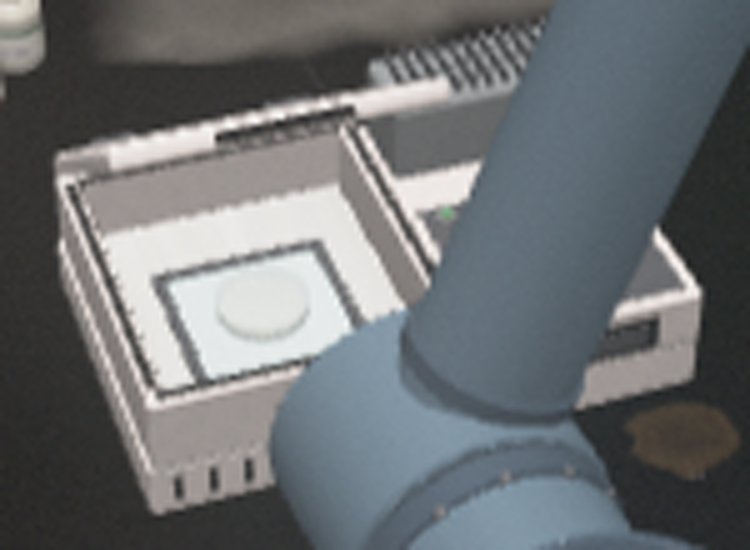

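The top crop gives clear corners for the unit, lid, lamp house, dial dots and key. The scene crop gives the rim's front-left corner (155,400) and the deck's front-right corner (698,295). I'll fit the pose, the lid angle and the key from both views.

```bash
cat > fit.py <<'E'
import numpy as np
from scipy.optimize import least_squares
from cell import viewer
C={n:viewer.camera_model(n) for n in("top","scene")}
def proj(n,P):
    T=np.linalg.inv(C[n]["pose"]);p=T[:3,:3]@P+T[:3,3]
    K=C[n]["camera_matrix"];v=K@np.array([p[0],-p[1],-p[2]]);return v[:2]/v[2]
U=[("top",(705,452),(-115,-180,86)),("top",(82,490),(-115,177,98)),("top",(672,42),(113,-172,150)),("top",(430,60),(113,-36,150)),
 ("scene",(155,400),(-115,177,100)),("scene",(698,295),(-115,-180,86)),("scene",(692,380),(-115,-180,0)),("scene",(157,512),(-115,177,0))]
L=[((47,385),222,177),((442,355),222,-27),((57,90),2,177),((412,68),2,-27)]
def px(n,p): return np.array(p)/(6 if n=="top" else 5)+((235,175) if n=="top" else (220,170))
def W(v,p):
    c,s=np.cos(v[2]),np.sin(v[2]);return np.array([v[0]+c*p[0]-s*p[1],v[1]+s*p[0]+c*p[1],p[2]])
def lid(v,d,y):
    a=v[3];return (v[4]-d*np.cos(a)+15*np.sin(a),y,101+d*np.sin(a)+15*np.cos(a))
def key(v,z): return (v[5],v[6],z)
def res(v):
    r=[proj(n,W(v,p))-px(n,q) for n,q,p in U]
    r+=[proj("top",W(v,lid(v,d,y)))-px("top",q) for q,d,y in L]
    r+=[proj("top",W(v,key(v,143)))-px("top",(571,328))]
    c=key(v,86)
    for q,a in (((556,260),0),((609,273),.7),((636,311),1.3)):
        r+=[proj("top",W(v,(c[0]+v[7]*np.cos(a),c[1]-v[7]*np.sin(a),86)))-px("top",q)]
    return np.array(r)
if __name__=="__main__":
    o=least_squares(lambda v:res(v).ravel(),[420,0,0,.8,105,-30,-104,40],loss="soft_l1")
    v=o.x;print(np.round(v,3));print(np.round(res(v),1).tolist())
    print("key",W(v,key(v,124)))
    for a in(v[3],0):
        w=v.copy();w[3]=a;print("press",W(w,lid(w,202,75)))
    print("hinge",W(v,(v[4],75,101)))
E
python3 fit.py
```

```text
[ 545.079  -31.326    6.379  112.325  126.653  -44.938 -102.975   45.607]
[[0.2, -0.3], [0.1, 0.1], [0.2, -0.7], [0.1, -0.9], [-2.0, 0.9], [1.4, -1.1], [0.0, 2.0], [-0.5, 2.2], [8.7, -0.5], [-3.3, 0.9], [0.4, 0.1], [0.0, -0.2], [0.2, -0.0], [-0.0, -0.2], [-0.2, 0.2], [0.1, 0.0]]
key [ 510.1616947 -138.1160527  124.       ]
press [509.58296496  40.61769309 -29.24612244]
press [462.92521962  36.14966415 116.        ]
hinge [664.00533926  55.40545515 101.        ]
```

```bash
sed -i 's/\[420,0,0,.8,105,-30,-104,40\],loss="soft_l1"/[545,-31,.1,.8,107,-45,-103,45],loss="soft_l1",bounds=([0,-300,-1,.4,90,-115,-180,20],[900,300,1,1.2,115,50,0,70])/' fit.py; python3 fit.py
```

```text
[ 5.45022e+02 -3.10730e+01  9.40000e-02  6.30000e-01  1.06449e+02
 -4.47730e+01 -1.03257e+02  4.56080e+01]
[[0.1, -0.3], [-0.0, 0.1], [0.2, -0.6], [0.1, -0.9], [-2.1, 0.9], [1.3, -1.0], [-0.0, 2.1], [-0.6, 2.2], [0.1, -0.3], [0.6, 0.3], [0.2, 0.1], [0.0, -0.1], [0.1, -0.0], [-0.0, -0.2], [-0.2, 0.2], [0.1, 0.0]]
key [ 510.1786541  -138.08923006  124.        ]
press [490.22305464  39.07543137 232.117032  ]
press [442.82832259  34.58910385 116.        ]
hinge [643.9293705   53.62508372 101.        ]
```

The fit is consistent to about 1 px in the top view: unit yaw is 0.094, lid angle 0.63 and key at (510,-138). To keep joint 6 within range for the -1.3 turn I need yaw of about +2.95, so the tool x points to 0.094+π. I'll go above the key first for a close look.

move_arm([
  {"delta_pos": [0.01, 0.012, 0.01], "yaw": 0.08},
  {"delta_pos": [0.025, 0.03, 0.025], "yaw": 0.2},
  {"delta_pos": [0.04, 0.05, 0.04], "yaw": 0.32},
  {"delta_pos": [0.055, 0.065, 0.05], "yaw": 0.44},
  {"delta_pos": [0.07, 0.085, 0.05], "yaw": 0.56},
  {"delta_pos": [0.085, 0.1, 0.05], "yaw": 0.68},
  {"delta_pos": [0.1, 0.12, 0.05], "yaw": 0.8},
  {"delta_pos": [0.115, 0.135, 0.05], "yaw": 0.92},
  {"delta_pos": [0.13, 0.155, 0.05], "yaw": 1.04},
  {"delta_pos": [0.145, 0.17, 0.05], "yaw": 1.16},
  {"delta_pos": [0.16, 0.19, 0.05], "yaw": 1.28},
  {"delta_pos": [0.175, 0.207, 0.05], "yaw": 1.4},
])

```text
time: 1.1
ee_pos: [334.7, -344.1, 299.9]
ee_rot: [-0.001, 0.665, 0.747, 0.0]
force: [1.4, -0.2, -1.0]
gripper_width: 85.0
```

move_arm([
  {"delta_pos": [0.015, 0.017, 0], "yaw": 0.12},
  {"delta_pos": [0.03, 0.035, 0], "yaw": 0.24},
  {"delta_pos": [0.045, 0.052, 0], "yaw": 0.36},
  {"delta_pos": [0.06, 0.07, 0], "yaw": 0.48},
  {"delta_pos": [0.075, 0.088, 0], "yaw": 0.6},
  {"delta_pos": [0.09, 0.106, 0], "yaw": 0.72},
  {"delta_pos": [0.105, 0.124, 0], "yaw": 0.84},
  {"delta_pos": [0.12, 0.142, 0], "yaw": 0.96},
  {"delta_pos": [0.135, 0.16, 0], "yaw": 1.08},
  {"delta_pos": [0.15, 0.177, 0], "yaw": 1.2},
  {"delta_pos": [0.164, 0.193, 0], "yaw": 1.32},
  {"delta_pos": [0.175, 0.206, 0], "yaw": 1.44},
])

```text
time: 2.1
ee_pos: [510.0, -138.1, 299.8]
ee_rot: [-0.0, 0.007, 1.0, 0.0]
force: [-0.3, 0.2, 0.4]
gripper_width: 85.2
```

move_arm([
  {"delta_pos": [0, 0, 0], "yaw": 0.11},
  {"delta_pos": [0, 0, 0], "yaw": 0.11},
  {"delta_pos": [0, 0, 0], "yaw": 0.11},
], hand=0)

```text
time: 2.35
ee_pos: [509.1, -139.3, 299.9]
ee_rot: [-0.001, -0.043, 0.999, 0.0]
force: [0.2, 0.6, -0.1]
gripper_width: 51.6
```

```bash
python3 - <<'E'
from cell import sense, viewer
import cv2
s=sense();print(s['time'],s['q'],s['ee_pos'],s['ee_rot'],s['gripper_width'])
f=viewer.grab_frame("wrist");cv2.imwrite("pics/w1.png",f[:,:,::-1])
E
```

```text
2.35 [-3.87282084e-01  2.73067819e-01  6.14095229e-02  1.36030100e+00
 -9.27331332e-05 -4.74022789e-01] [ 509.11432158 -139.32438841  299.8605222 ] [-5.47745732e-04 -4.33567766e-02  9.99059483e-01  2.00614857e-04] 51.62931791282295
```

View pics/w1.png

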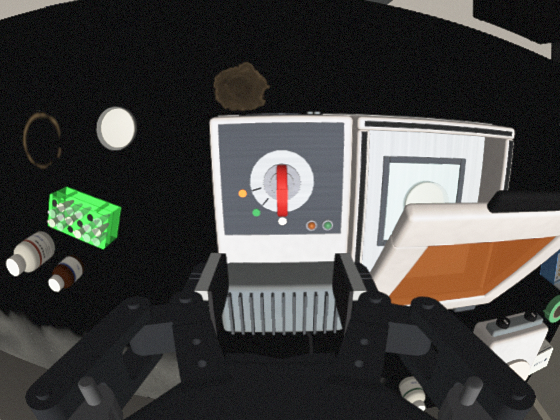

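The wrist view shows the red bow from (282,165) to (282,217), white dot at (282,221), green (256,212), orange (242,193) and the lid on the right. I'll check these against the fit.

```bash
cat > wr.py <<'E'
import numpy as np
from cell import viewer
from scipy.spatial.transform import Rotation as R
M=viewer.camera_model("wrist");K=M["camera_matrix"];T=M["T_tool_cam"]
def wp(pos,q,P):
    r=R.from_quat(q,scalar_first=True).as_matrix()
    p=T[:3,:3].T@(r.T@(np.array(P)-pos)-T[:3,3]);d=np.array([p[0],-p[1],-p[2]])
    th=np.arctan2(np.hypot(*d[:2]),d[2]);u=d[:2]/np.hypot(*d[:2])
    return K[:2,2]+K[0,0]*th*u
E
python3 - <<'E'
import numpy as np
from wr import wp; from fit import W
from scipy.optimize import least_squares
v=[545.02,-31.07,.094,.63,106.45,-44.77,-103.26,45.6]
pos=[509.1,-139.3,299.9];q=[-.00055,-.04336,.99906,.0002]
def pts(x,y,th,z):
    k=np.array([x,y]);o=[]
    for a in(0,.7,1.3): o.append([*(k+45.6*np.array([np.cos(th-a),np.sin(th-a)])),86])
    c=np.array([np.cos(th),np.sin(th)])
    return o+[[*(k+25*c),z+19],[*(k-25*c),z+19]]
k=W(v,(v[5],v[6],0))[:2]
m=np.array([(282,221),(256,212),(242,193),(282,217),(282,165)],float)
print(np.round([wp(pos,q,p) for p in pts(*k,.094,124)]))
# dots known height; then bow top height free
o=least_squares(lambda w:np.ravel([wp(pos,q,p) for p in pts(*w)]-m),[*k,.094,124]);print(o.x,o.fun.round(1))
E
```

```text
[[282. 222.]
 [255. 212.]
 [241. 193.]
 [283. 222.]
 [282. 168.]]
[ 5.09785131e+02 -1.38138211e+02  9.88539393e-02  1.11389406e+02] [ 0.5  0.2 -0.4  0.3 -0.6 -0.5  0.5 -0.1 -0.   0.1]
```

The wrist view agrees with the fit: key (510,-138), yaw about 0.095. Next is the lid, with the fingers shut, going over the front rail first.

move_arm([
  {"delta_pos": [-0.002, 0.015, 0.0], "yaw": 0},
  {"delta_pos": [-0.005, 0.04, 0.0], "yaw": 0},
  {"delta_pos": [-0.008, 0.07, 0], "yaw": 0},
  {"delta_pos": [-0.011, 0.1, 0], "yaw": 0},
  {"delta_pos": [-0.014, 0.13, 0], "yaw": 0},
  {"delta_pos": [-0.017, 0.155, 0], "yaw": 0},
  {"delta_pos": [-0.019, 0.172, -0.005], "yaw": 0},
  {"delta_pos": [-0.019, 0.178, -0.015], "yaw": 0},
  {"delta_pos": [-0.019, 0.178, -0.028], "yaw": 0},
  {"delta_pos": [-0.019, 0.178, -0.028], "yaw": 0},
], hand=0)

```text
time: 3.23
ee_pos: [488.8, 38.6, 270.3]
ee_rot: [-0.002, -0.044, 0.999, 0.0]
force: [-0.2, -0.1, 0.9]
gripper_width: -0.4
```

```bash
python3 - <<'E'
from cell import sense, viewer
import cv2
s=sense();print(s['time'],s['ee_pos'],s['force'],s['gripper_width'])
f=viewer.grab_frame("wrist");cv2.imwrite("pics/w2.png",f[:,:,::-1])
E
```

```text
3.2333 [488.79264432  38.57818468 270.28698315] [-0.21274791 -0.07348086  0.86179264] -0.40603133891347293
```

View pics/w2.png

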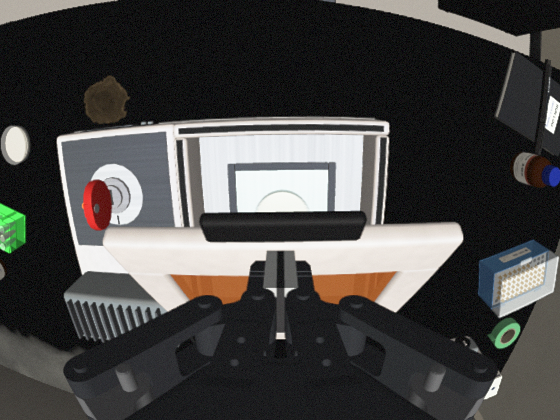

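The shut fingertips, near (280,255), are centred over the front rail, which spans rows 225-275. The lip is at rows 212-240. I'll press down along the arc.

move_arm([
  {"delta_pos": [0, 0, -0.011], "yaw": 0},
  {"delta_pos": [0, 0, -0.021], "yaw": 0},
  {"delta_pos": [-0.008, 0, -0.031], "yaw": 0},
  {"delta_pos": [-0.016, -0.001, -0.042], "yaw": 0},
  {"delta_pos": [-0.021, -0.001, -0.051], "yaw": 0},
  {"delta_pos": [-0.026, -0.002, -0.06], "yaw": 0},
  {"delta_pos": [-0.03, -0.002, -0.069], "yaw": 0},
  {"delta_pos": [-0.034, -0.003, -0.078], "yaw": 0},
  {"delta_pos": [-0.038, -0.003, -0.088], "yaw": 0},
  {"delta_pos": [-0.0405, -0.003, -0.097], "yaw": 0},
  {"delta_pos": [-0.043, -0.003, -0.107], "yaw": 0},
  {"delta_pos": [-0.045, -0.003, -0.115], "yaw": 0},
])

```text
time: 4.28
ee_pos: [445.6, 34.9, 157.3]
ee_rot: [0.0, -0.044, 0.999, -0.0]
force: [0.4, 0.2, 1.0]
gripper_width: 0.2
```

move_arm([
  {"delta_pos": [-0.001, 0, -0.007], "yaw": 0},
  {"delta_pos": [-0.002, 0, -0.013], "yaw": 0},
  {"delta_pos": [-0.002, 0, -0.018], "yaw": 0},
  {"delta_pos": [-0.003, 0, -0.022], "yaw": 0},
  {"delta_pos": [-0.003, 0, -0.023], "yaw": 0},
  {"delta_pos": [-0.003, 0, -0.023], "yaw": 0},
  {"delta_pos": [-0.003, 0, -0.023], "yaw": 0},
])

```text
time: 4.87
ee_pos: [442.6, 35.5, 135.0]
ee_rot: [0.0, -0.045, 0.999, -0.0]
force: [-1.6, -0.3, 5.9]
gripper_width: -0.3
```

move_arm([
  {"delta_pos": [0, 0, -0.001], "yaw": 0},
  {"delta_pos": [0, 0, -0.002], "yaw": 0},
  {"delta_pos": [0, 0, -0.002], "yaw": 0},
  {"delta_pos": [0, 0, -0.002], "yaw": 0},
  {"delta_pos": [0, 0, -0.002], "yaw": 0},
])

```text
time: 5.28
ee_pos: [442.6, 35.5, 134.8]
ee_rot: [0.001, -0.045, 0.999, -0.0]
force: [-8.3, -0.0, 22.4]
gripper_width: -0.1
```

Force rose to 22 N at z 134.8, matching the expected 135, so the lid is on its stop. I'll lift off and move over the key.

move_arm([
  {"delta_pos": [0, 0, 0.01], "yaw": 0},
  {"delta_pos": [0, 0, 0.03], "yaw": 0},
  {"delta_pos": [0.005, -0.01, 0.055], "yaw": 0},
  {"delta_pos": [0.014, -0.035, 0.08], "yaw": 0},
  {"delta_pos": [0.025, -0.065, 0.09], "yaw": 0},
  {"delta_pos": [0.036, -0.095, 0.09], "yaw": 0},
  {"delta_pos": [0.047, -0.122, 0.09], "yaw": 0.005},
  {"delta_pos": [0.058, -0.148, 0.09], "yaw": 0.005},
  {"delta_pos": [0.065, -0.166, 0.09], "yaw": 0.005},
  {"delta_pos": [0.0676, -0.1735, 0.09], "yaw": 0.005},
  {"delta_pos": [0.0676, -0.1735, 0.09], "yaw": 0.005},
  {"delta_pos": [0.0676, -0.1735, 0.09], "yaw": 0.005},
], hand=60)

```text
time: 6.28
ee_pos: [509.6, -137.4, 222.0]
ee_rot: [-0.0, -0.047, 0.999, 0.001]
force: [0.6, 0.6, -0.6]
gripper_width: 50.9
```

```bash
python3 - <<'E'
from cell import sense, viewer
from wr import wp
import cv2
s=sense();print(s['time'],s['ee_pos'],s['ee_rot'],s['force'],s['gripper_width'])
f=viewer.grab_frame("wrist");g=viewer.grab_frame("top")
import numpy as np
a=f[:,:,::-1]; b=cv2.resize(g[175:265,235:361,::-1],None,fx=2,fy=2)
o=a.copy();o[:180,:252]=b;cv2.imwrite("pics/w3.png",o)
for z in(86,105,143):print(wp(s['ee_pos'],s['ee_rot'],(510,-138,z)))
c=np.array([np.cos(.095),np.sin(.095),0])
for e in(25,-25):
  for z in(105,143): print(e,z,wp(s['ee_pos'],s['ee_rot'],np.array([510,-138,z])+e*c))
E
```

```text
6.2833 [ 509.5629183  -137.42152286  222.025562  ] [-3.95803864e-04 -4.69901884e-02  9.98895095e-01  5.95334874e-04] [ 0.60373007  0.56771862 -0.59103185] 50.920575854444934
[280.2822042  201.39303158]
[280.2891541  208.40273107]
[280.30622932 225.92844068]
25 105 [280.329045   238.09539767]
25 143 [280.35070099 259.50868951]
-25 105 [280.24543131 176.85940485]
-25 143 [280.25622902 189.47733464]
```

View pics/w3.png

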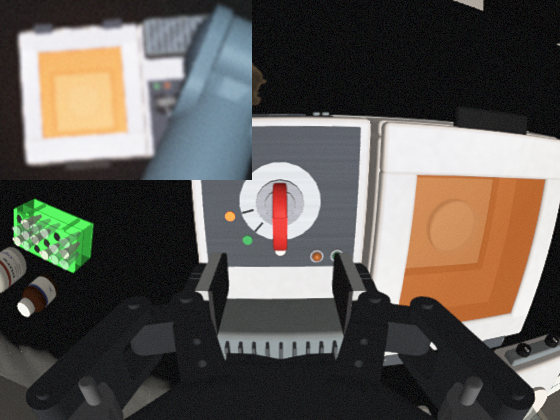

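The lid is shut: the amber window is flat in both views. The key bow spans rows 182-251 at col 280, as expected for a rounded bow centred near z 124. The gripper is centred on it, so I'll descend 100 mm and close.

move_arm([
  {"delta_pos": [0, 0, -0.015], "yaw": 0},
  {"delta_pos": [0, 0, -0.035], "yaw": 0},
  {"delta_pos": [0, 0, -0.055], "yaw": 0},
  {"delta_pos": [0, 0, -0.072], "yaw": 0},
  {"delta_pos": [0, 0, -0.086], "yaw": 0},
  {"delta_pos": [0, 0, -0.095], "yaw": 0},
  {"delta_pos": [0, 0, -0.1], "yaw": 0},
  {"delta_pos": [0, 0, -0.1], "yaw": 0},
])

```text
time: 7.05
ee_pos: [509.2, -137.0, 121.6]
ee_rot: [-0.001, -0.048, 0.999, 0.0]
force: [-0.4, 0.5, 1.6]
gripper_width: 51.1
```

move_arm([
  {"delta_pos": [0, 0, 0], "yaw": 0},
  {"delta_pos": [0, 0, 0], "yaw": 0},
  {"delta_pos": [0, 0, 0], "yaw": 0},
  {"delta_pos": [0, 0, 0], "yaw": 0},
  {"delta_pos": [0, 0, 0], "yaw": 0},
  {"delta_pos": [0, 0, 0], "yaw": 0},
  {"delta_pos": [0, 0, 0], "yaw": 0},
  {"delta_pos": [0, 0, 0], "yaw": 0},
], hand=0, newtons=50)

```text
time: 7.72
ee_pos: [510.7, -137.8, 123.4]
ee_rot: [0.001, -0.047, 0.999, 0.0]
force: [-1.8, 2.2, 5.2]
gripper_width: 9.5
```

```bash
python3 -c "
from cell import sense
s=sense();print(s['q'],s['ee_pos'],s['force'],s['moment'],s['gripper_width'])"
```

```text
[-0.38417505  0.35763659 -0.28855785  0.9230365   0.00127197 -0.47868296] [ 510.65991005 -137.76331712  123.35969368] [-1.84327318  2.17463762  5.21031513] [0.51846559 0.14656394 0.07952992] 9.466443584502217
```

The bow is gripped at 9.5 mm with low forces. Now turn clockwise.

move_arm([
  {"delta_pos": [0, 0, 0], "yaw": -0.04},
  {"delta_pos": [0, 0, 0], "yaw": -0.1},
  {"delta_pos": [0, 0, 0], "yaw": -0.17},
  {"delta_pos": [0, 0, 0], "yaw": -0.24},
  {"delta_pos": [0, 0, 0], "yaw": -0.31},
  {"delta_pos": [0, 0, 0], "yaw": -0.38},
  {"delta_pos": [0, 0, 0], "yaw": -0.45},
  {"delta_pos": [0, 0, 0], "yaw": -0.52},
  {"delta_pos": [0, 0, 0], "yaw": -0.59},
  {"delta_pos": [0, 0, 0], "yaw": -0.65},
  {"delta_pos": [0, 0, 0], "yaw": -0.7},
  {"delta_pos": [0, 0, 0], "yaw": -0.7},
])

```text
time: 8.72
ee_pos: [510.7, -137.5, 123.3]
ee_rot: [0.001, 0.299, 0.954, 0.001]
force: [-0.9, 4.1, 6.4]
gripper_width: 9.3
```

```bash
python3 -c "
from cell import sense
s=sense();print(s['q'],s['ee_pos'],s['force'],s['moment'],s['gripper_width'])"
```

```text
[-0.38402928  0.35758482 -0.28869727  0.92303762  0.00168457  0.22283703] [ 510.65328596 -137.54827603  123.33814953] [-0.91011731  4.09239758  6.44653769] [0.59978948 0.18584472 0.12056675] 9.32924957227822
```

move_arm([
  {"delta_pos": [0, 0, 0], "yaw": -0.06},
  {"delta_pos": [0, 0, 0], "yaw": -0.12},
  {"delta_pos": [0, 0, 0], "yaw": -0.18},
  {"delta_pos": [0, 0, 0], "yaw": -0.24},
  {"delta_pos": [0, 0, 0], "yaw": -0.3},
  {"delta_pos": [0, 0, 0], "yaw": -0.36},
  {"delta_pos": [0, 0, 0], "yaw": -0.42},
  {"delta_pos": [0, 0, 0], "yaw": -0.48},
  {"delta_pos": [0, 0, 0], "yaw": -0.53},
  {"delta_pos": [0, 0, 0], "yaw": -0.57},
  {"delta_pos": [0, 0, 0], "yaw": -0.6},
  {"delta_pos": [0, 0, 0], "yaw": -0.61},
])

```text
time: 9.72
ee_pos: [510.8, -137.4, 123.4]
ee_rot: [0.001, 0.571, 0.821, 0.001]
force: [-0.3, 3.7, 5.5]
gripper_width: 9.7
```

```bash
python3 -c "
from cell import sense
s=sense();print(s['q'],s['ee_pos'],s['ee_rot'],s['force'],s['moment'],s['gripper_width'])"
```

```text
[-0.38382616  0.35756687 -0.28867601  0.92285688  0.00202156  0.83168791] [ 510.80421521 -137.38821042  123.35533507] [6.02647728e-04 5.71026376e-01 8.20930653e-01 1.17391675e-03] [-0.25831596  3.73389838  5.48077994] [0.77760464 0.10322005 0.36774741] 9.66458548959067
```

The z moment has risen by about 0.29 N m, so the key is at or near the START stop. I'll nudge slightly further and hold for about 1 s.

move_arm([
  {"delta_pos": [0, 0, 0], "yaw": -0.02},
  {"delta_pos": [0, 0, 0], "yaw": -0.03},
  {"delta_pos": [0, 0, 0], "yaw": -0.03},
  {"delta_pos": [0, 0, 0], "yaw": -0.03},
  {"delta_pos": [0, 0, 0], "yaw": -0.03},
  {"delta_pos": [0, 0, 0], "yaw": -0.03},
  {"delta_pos": [0, 0, 0], "yaw": -0.03},
  {"delta_pos": [0, 0, 0], "yaw": -0.03},
  {"delta_pos": [0, 0, 0], "yaw": -0.03},
  {"delta_pos": [0, 0, 0], "yaw": -0.03},
  {"delta_pos": [0, 0, 0], "yaw": -0.03},
  {"delta_pos": [0, 0, 0], "yaw": -0.03},
])

```text
time: 10.72
ee_pos: [510.8, -137.3, 123.4]
ee_rot: [0.001, 0.582, 0.813, 0.001]
force: [-0.4, 3.1, 6.6]
gripper_width: 9.7
```

```bash
python3 -c "
from cell import sense
s=sense();print(s['q'],s['ee_pos'],s['force'],s['moment'],s['gripper_width'])"
```

```text
[-0.38364323  0.35756595 -0.28866802  0.92289981  0.00181166  0.85912413] [ 510.79388343 -137.34648032  123.35846986] [-0.38646512  3.12009211  6.55285849] [0.70200637 0.17116942 0.73746881] 9.748923195491448
```

The z moment jumped to 0.74 N m, so the key was held against the stop for a full second. I'll let it back to just short of RUN, release, and lift.

move_arm([
  {"delta_pos": [0, 0, 0], "yaw": 0.06},
  {"delta_pos": [0, 0, 0], "yaw": 0.14},
  {"delta_pos": [0, 0, 0], "yaw": 0.22},
  {"delta_pos": [0, 0, 0], "yaw": 0.3},
  {"delta_pos": [0, 0, 0], "yaw": 0.38},
  {"delta_pos": [0, 0, 0], "yaw": 0.46},
  {"delta_pos": [0, 0, 0], "yaw": 0.53},
  {"delta_pos": [0, 0, 0], "yaw": 0.58},
  {"delta_pos": [0, 0, 0], "yaw": 0.6},
  {"delta_pos": [0, 0, 0], "yaw": 0.6},
  {"delta_pos": [0, 0, 0], "yaw": 0.6},
])

```text
time: 11.63
ee_pos: [510.7, -137.5, 123.4]
ee_rot: [0.001, 0.317, 0.948, 0.001]
force: [-0.6, 3.8, 5.9]
gripper_width: 9.7
```

move_arm([
  {"delta_pos": [0, 0, 0], "yaw": 0},
  {"delta_pos": [0, 0, 0], "yaw": 0},
  {"delta_pos": [0, 0, 0], "yaw": 0},
  {"delta_pos": [0, 0, 0], "yaw": 0},
  {"delta_pos": [0, 0, 0], "yaw": 0},
  {"delta_pos": [0, 0, 0], "yaw": 0},
  {"delta_pos": [0, 0, 0], "yaw": 0},
  {"delta_pos": [0, 0, 0], "yaw": 0},
], hand=50)

```text
time: 12.3
ee_pos: [509.9, -138.1, 122.3]
ee_rot: [-0.0, 0.317, 0.948, 0.0]
force: [0.3, -0.4, 0.3]
gripper_width: 42.5
```

move_arm([
  {"delta_pos": [0, 0, 0.01], "yaw": 0},
  {"delta_pos": [0, 0, 0.03], "yaw": 0},
  {"delta_pos": [0, 0, 0.055], "yaw": 0},
  {"delta_pos": [0, 0, 0.08], "yaw": 0},
  {"delta_pos": [0, 0, 0.1], "yaw": 0},
  {"delta_pos": [0, 0, 0.115], "yaw": 0},
  {"delta_pos": [0, 0, 0.12], "yaw": 0},
  {"delta_pos": [0, 0, 0.12], "yaw": 0},
])

```text
time: 12.97
ee_pos: [511.0, -138.4, 244.4]
ee_rot: [0.002, 0.317, 0.948, -0.0]
force: [0.3, -0.6, -0.4]
gripper_width: 42.7
```

```bash
python3 - <<'E'
from cell import sense, viewer
import cv2
s=sense();print(s['time'],s['ee_pos'],s['ee_rot'],s['force'],s['moment'],s['gripper_width'])
f=viewer.grab_frame("wrist");cv2.imwrite("pics/w4.png",f[:,:,::-1])
E
```

```text
12.9667 [ 511.01133924 -138.41884215  244.35719116] [ 1.92290820e-03  3.17280716e-01  9.48329712e-01 -7.90829716e-05] [ 0.33013236 -0.62015006 -0.36361498] [ 0.01351474 -0.02800474  0.02526231] 42.68716576995624
```

View pics/w4.png

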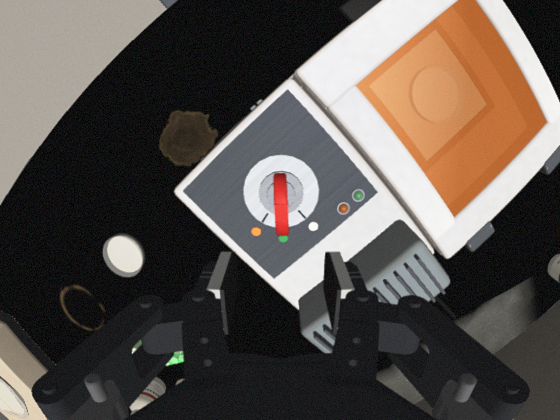

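The bow points at the green RUN dot (283,238), the lid is shut, and the gripper is clear with no force on it. Handing in.

```bash
python3 -c "
from cell import order
print(order.hand_in())"
```

```text
the job is handed in; nothing more can be done
None
```

The job is done and handed in after about 13 s of robot time, though hand-in reports no verdict.

- **Lid:** I pressed it shut along its arc. It met a firm stop at the expected height, with 22 N on the tool. Later pictures show it flat.
- **Key:** I gripped the bow (9.7 mm) and turned it clockwise to its stop at START, where the moment rose to 0.74 N m. I held it there for about 1 s, then turned it back to just short of RUN and let go.
- **Last checks:** The final wrist picture shows the bow at the green RUN dot and the lid shut. The gripper was clear above the unit with about zero force.
- **Neighbours:** The arm did not go near the tube rack, tip box or bottle. I did not measure their positions again at the end.
- **Disagreement:** Taken as a square plate, the bow fitted about 13 mm too low (centre at 111 mm, not 124 mm). A rounded bow explains this. Gripping at about 123 mm worked.

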